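# Set the spool nut on a bench thread winder

## Task

Stop the thread winder by pushing the sprung plunger of its stop box all the way down, and let it spring back up. Then screw the knurled nut on the winder's spindle clockwise (seen from above) until it bottoms out on the collar, back it off a quarter turn so that the spool can run free, and finish still gripping the nut there, without letting go. Do not disturb the loose spools and the punch.

Things in the scene. Friction and masses are not known exactly. Their poses are not given: they have to be found in the camera images.
- nut_mid (a point): Centre (on the vertical axis, half-way up) of a round knurled aluminium nut, 42 mm diameter, 28 mm high, started on the winder's threaded spindle; it cannot come off. A dark radial index mark on its top points along the point's +x. When the nut has bottomed out this point is 110 mm above the table. The spindle shows at most 6 mm above the nut.
- nut (a joint): Angle of the nut, rad: 0 = bottomed out hard on the collar, growing as it is unscrewed (anticlockwise from above); starts at 2.4 to 4.4. A quarter turn is 1.57. Right-hand coarse thread: clockwise from above goes down, 6 mm a full turn (0.95 mm per rad). It takes about 0.06 N m to turn and stays where it is left.
- winder: Grey fixed bench winder, origin under the spindle (the nut's axis) on the table. Upwards: base 170 by 110 mm (from x -65 to +105 mm) 26 mm high, with a motor housing to 56 mm high from x = 52 mm; wooden spool 54 mm diameter, top at 80 mm; dark steel collar, 34 mm diameter at its foot and 26 mm above, top at 96 mm, where the nut bottoms out.
- plunger_top (a point): Centre of the flat top of the round black plunger head (34 mm diameter, 11 mm high) on a grey fixed stop box (80 by 70 mm, 45 mm high). At rest this point is 79 mm above the table. The plunger moves straight down 12 mm against a spring (about 2 N to start, 8 N at the end of the stroke, then a hard stop) and comes back up by itself.
- plunger (a joint): Travel of the plunger in m: 0 = up at rest, 0.012 = fully down.
- spool_black_mid (a point): Centre of a loose wooden spool of black thread standing upright, 38 mm diameter, 55 mm high. A bystander: leave it alone.
- spool_ecru_mid (a point): Centre of a loose wooden spool of ecru thread standing upright, 42 mm diameter, 65 mm high. A bystander: leave it alone.
- punch_mid (a point): Middle of a loose steel hole punch lying on the table, 125 mm long along its x axis, 16 mm thick. A bystander: leave it alone.
There are look-alikes about, which are no part of the job. What is shaped like the part that bears plunger_top but pink or purple is not meant.

How it is judged:
By the outcome, as a careful person would: the job done as asked, in the order asked, and still so for the second after the job is handed in, while the arm keeps its last pose, push and grip.
It also fails if it takes over 64 s, if anything falls off the work surface, if the arm or the gripper's body presses on something with over 40 N, if the wrist force passes 120 N, or if a joint passes its speed limit or range.

## Robot

A 6-joint arm with a two-finger parallel gripper is mounted at the origin on the work surface. World frame = base frame: x ahead of the robot, y to its left, z up, the work surface at z = 0. Lengths are in m, angles in degrees, forces in N, time in s.
With the tool pointing down it reaches from about 0.325 to 1 m from the base axis. Payload 5.1 kg.
Tool frame: the origin (TCP) lies between the finger pads; the fingertips stand 22 mm ahead of it and the grasp point (between the pads) lies 3 mm ahead of it (r.tip_extent is the z of the fingertips in the tool frame, in m); z points along the fingers, y is the line along which they close (so a half turn about z gives the same grasp; the last joint's range is limited). The gripper opens to 85 mm and grips with 20 to 120 N. Pads are 22 mm wide; open, the fingers measure 114 mm over their backs; the gripper's body (76 mm by 85 mm) begins 54 mm behind the grasp point. The pads swing forward as they close: fully open they stand 13 mm farther back than shut.
Start: joints at [-81.681, 7.093, 94.555, -0, 78.352, -4.733], TCP at [0.147, -0.633, 0.253] pointing down, gripper open.
Joint ranges: [-149.61, 149.61], [-58.7, 133.49], [1.44, 155.28], [-77.14, 257.14], [18.33, 153.61], [-166.67, 166.67]. Speed limits (degrees/s): [147.25, 147.25, 180, 180, 180, 180].

## Interface

Orientations are given as [roll, pitch, yaw] about the fixed x, y, z axes, in that order (R = Rz(yaw) Ry(pitch) Rx(roll)).
In Python, from plant import r gives the robot as it stands.
- The arm moves only by the tool move_arm, never from a script. Its argument "moves" is a list of rows, each a list of 7 numbers: the turn, a rotation vector about the tool's x, y, z in degrees, then the shift along the tool's x, y, z in mm, then the closure, from 0 (fully open) to 1 (shut). A call has 1 to 20 rows; each row shifts and turns the commanded pose from where the row before left it, along the tool's axes as they then stand; what a row does not reach is not made up. A row lasts 1/10 s, in which the tool goes at most 50 mm and 8.59 degrees, less where a joint would pass 70% of its speed; a pose out of reach is approached as far as the arm can. A call is refused whole if a number of a shift passes 50 or a number of a turn 8.59, either way. A call with a gripper value outside its range is refused whole. The fingers move at their own pace and stop on an object; "force" is the grip in N (left out, the last holds). Time passes only in rows, so rows that do not move let the fingers close. It gives the time, the measured TCP pose, the force, the opening and the grip force at its end, in the units of the state.
- r.state(): the state, without advancing time (a new reading comes with each control period).
- r.capture(name): name is "side" or "top"; returns (picture, depth): 480x640x3 uint8, blue, green, red; 480x640 float32, m along the optical axis (not along the pixel's ray), 0 where there is no reading.
- r.camera_info(name): a dict with "fx", "fy", "cx", "cy" (pixels), "rvec" (rotation vector, rad) and "tvec" (3), from world to camera coordinates, as OpenCV has them. Camera axes: x right, y down, z forward; pixel columns grow to the right and rows downward; lengths in m; the calibration is good to about 2 mm. A picture is of the moment at which its call begins. camera_info takes no time and is no camera call.
- r.close_job(): hands the job in; it is judged then, once.
The state is a dict: "time": time; "joint_positions": joint angles; "dq": joint speeds; "effort": joint torques, N m; "tool_pos": TCP position; "ee_rot": TCP orientation; "wrist_force": force on the tool from outside, world axes, zero at the start; "wrist_torque": the same for the moment, N m; "finger_gap": opening from 0.0 (shut) to 1.0 (fully open); "finger_force": force on a finger pad.
Only numpy, scipy, OpenCV 4.12 (cv2) and the standard library are available. Lean on these libraries where they do the work, as an engineer would, in place of code of your own. Each camera call takes 0.05 s, during which the arm holds its last target. There are 200 camera calls.

## Working session

There is one attempt and no reset: what is moved stays moved. The work goes in short steps, Python scripts to look and compute and a tool call to move; the robot and the scene stay as the last step left them, time stands still between calls to the robot, and variables do not carry over. Pictures are saved under pics/ and viewed, at most 10 in all, crops included, and the job is handed in when it is done.

Besides the shell and the picture viewer there is one more tool, called after ">>>" by a JSON object that holds its "op" and its "data". move_arm: Moves the arm, as the interface text tells. Its arguments: {"type":"object","properties":{"moves":{"type":"array"},"force":{"type":"number"}},"required":["moves"]}

```bash
mkdir -p pics; ls
cat > h.py <<'E'
import cv2,numpy as np
from plant import r
def cam(n):
    c=r.camera_info(n);R=cv2.Rodrigues(np.array(c['rvec'],float))[0];t=np.array(c['tvec'],float).ravel();return c,R,t
def ray(n,u,v,z):
    c,R,t=cam(n);d=R.T@np.array([(u-c['cx'])/c['fx'],(v-c['cy'])/c['fy'],1]);o=-R.T@t
    return o+d*(z-o[2])/d[2]
def proj(n,p):
    c,R,t=cam(n);q=R@np.array(p)+t;return c['fx']*q[0]/q[2]+c['cx'],c['fy']*q[1]/q[2]+c['cy']
def cloud(n,D):
    c,R,t=cam(n);v,u=np.mgrid[:480,:640];P=np.stack([(u-c['cx'])/c['fx']*D,(v-c['cy'])/c['fy']*D,D],-1)
    return (P-t)@R
E
python3 - <<'E'
from h import *
for n in('top','side'):
    p,d=r.capture(n);cv2.imwrite(f'pics/{n}0.png',p);np.save(n+'0.npy',d);c,R,t=cam(n);print(n,c['fx'],-R.T@t,(d>0).mean())
print(r.state(),r.tip_extent)
E
```

```text
pics
top 497.1403943519235 [0.54347598 0.06063125 1.11536343] 0.9957942708333334
side 594.8040882839399 [0.38253314 0.82302873 0.72797452] 0.9959407552083334
{'time': 0.1, 'joint_positions': array([-8.16825096e+01,  7.13020907e+00,  9.46261326e+01,  1.76831467e-03,
        7.83526405e+01, -4.73178238e+00]), 'dq': array([-0.06281911, -0.0925922 , -0.16121479, -0.02338485,  0.04580257,
        0.07649316]), 'effort': array([ 1.78992896e-04, -4.24934971e+01, -3.66652393e+01, -3.58018417e-05,
        3.99609373e-03, -7.49526862e-06]), 'tool_pos': array([ 0.14667701, -0.63270876,  0.25217212]), 'ee_rot': array([-1.79891532e+02, -1.07154039e-02,  1.30489040e+01]), 'wrist_force': array([0.49245385, 0.11007229, 0.22420402]), 'wrist_torque': array([-0.05752425, -0.01038761,  0.01955054]), 'finger_force': 0.0, 'finger_gap': 0.9993866525156236} 0.022
```

View pics/top0.png

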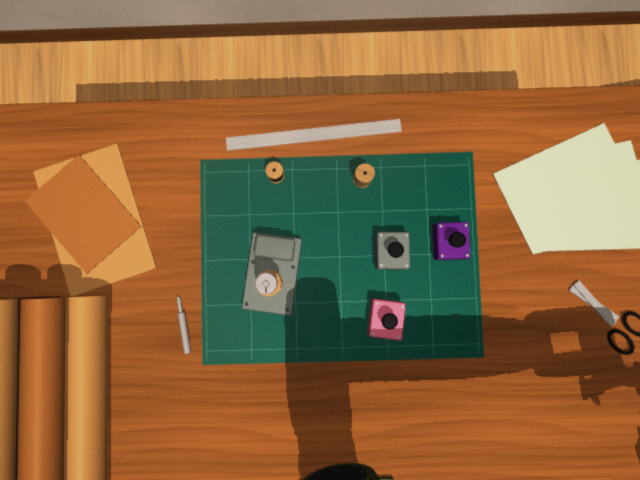

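View pics/side0.png

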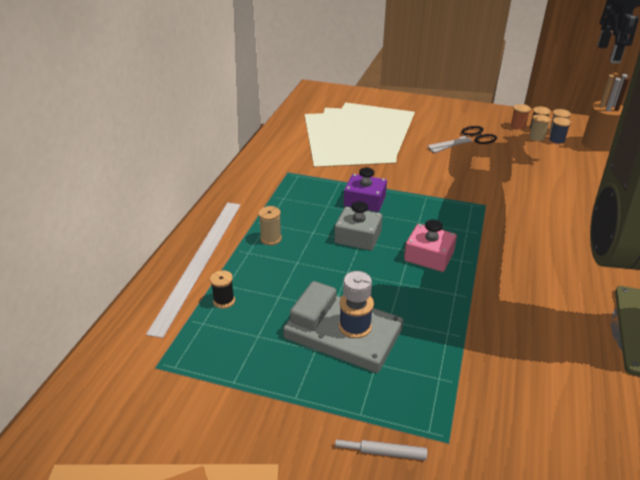

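The top view shows the grey stop box with its plunger at about (396,250), pink and purple look-alikes at (388,320) and (457,240), and the nut at about (268,284). The loose spools are at (275,171) and (364,175), and the punch is at (184,328). The side view agrees.

Run:
```python
from h import *
p=cv2.imread('pics/top0.png');W=cloud('top',np.load('top0.npy'))
Ws=cloud('side',np.load('side0.npy'))
def rep(name,W,u,v,rad,z0,z1):
    s=W[v-rad:v+rad,u-rad:u+rad].reshape(-1,3);s=s[(s[:,2]>z0)&(s[:,2]<z1)]
    (c,rr)=cv2.minEnclosingCircle(s[:,:2].astype(np.float32));print(name,len(s),c,rr,np.median(s,0))
rep('plT',W,396,250,16,.068,.09);rep('nutT',W,268,284,22,.115,.14)
rep('plS',Ws,359,209,14,.072,.09);rep('nutS',Ws,358,282,22,.112,.14)
g=cv2.cvtColor(p,cv2.COLOR_BGR2GRAY)
m=(g[230:270,375:415]<45).astype(np.uint8);n,l,s,c=cv2.connectedComponentsWithStats(m);i=1+s[1:,4].argmax();print(s[i],c[i]+[375,230],ray('top',*(c[i]+[375,230]),.079))
print('black',ray('top',275,170,.055),'ecru',ray('top',364,173,.065))
# winder base outline
b=(W[...,2]>.015)&(W[...,2]<.07);m=np.zeros_like(b);m[220:325,235:310]=b[220:325,235:310]
q=W[m][:,:2].astype(np.float32);print('base',cv2.minAreaRect(q))
c=p[259:309,243:293];cv2.imwrite('pics/nut0.png',cv2.resize(c,None,fx=10,fy=10,interpolation=2))
c=p[225:275,371:421]
```

```text
plT 202 (0.5897297263145447, -0.11469540745019913) 0.016955820843577385 [ 0.58946795 -0.11365626  0.08042743]
nutT 363 (0.5274638533592224, 0.15318763256072998) 0.02169990912079811 [0.5274815  0.15244289 0.12908428]
plS 144 (0.5880559682846069, -0.11054538190364838) 0.01817873865365982 [ 0.58748639 -0.10832924  0.07592006]
nutS 558 (0.5261839032173157, 0.15573257207870483) 0.022207479923963547 [0.52470873 0.16131871 0.12447838]
[ 13  12  16  15 184] [395.30978261 249.10326087] [ 0.58937497 -0.11432997  0.079     ]
black [0.76873708 0.13429428 0.055     ] ecru [ 0.75455842 -0.05656615  0.065     ]
base ((0.5471529960632324, 0.14976119995117188), (0.10999750345945358, 0.17021773755550385), 80.75074005126953)
```

View pics/nut0.png

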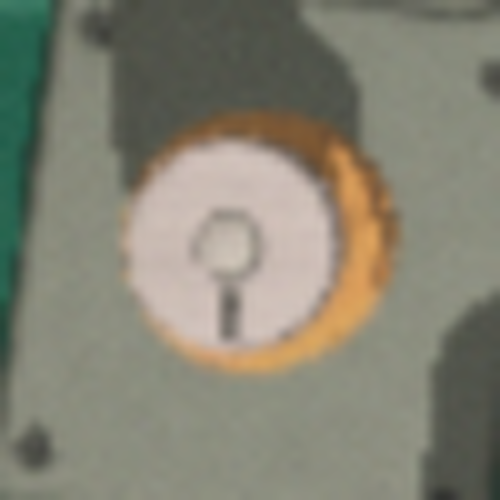

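Both measurements agree with the given heights and sizes: plunger at about (0.5895, -0.1145), nut at (0.527, 0.1535). I'll shut the gripper and travel to above the plunger.

>>> {"op": "move_arm", "data": {"moves": [[0, 0, 0, 30.5, -22.5, 0, 1], [0, 0, 0, 30.5, -22.5, 0, 1], [0, 0, 0, 30.5, -22.5, 0, 1], [0, 0, 0, 30.5, -22.5, 0, 1], [0, 0, 0, 30.5, -22.5, 0, 1], [0, 0, 0, 30.5, -22.5, 0, 1], [0, 0, 0, 30.5, -22.5, 0, 1], [0, 0, 0, 30.5, -22.5, 0, 1], [0, 0, 0, 30.5, -22.5, 0, 1], [0, 0, 0, 30.5, -22.5, 0, 1], [0, 0, 0, 30.5, -22.5, 0, 1], [0, 0, 0, 30.5, -22.5, 0, 1], [0, 0, 0, 30.5, -22.5, 0, 1], [0, 0, 0, 30.5, -22.5, 0, 1], [0, 0, 0, 30.5, -22.5, 0, 1], [0, 0, 0, 30.5, -22.5, 0, 1], [0, 0, 0, 30.5, -22.5, 0, 1], [0, 0, 0, 30.5, -22.5, 0, 1], [0, 0, 0, 0, 0, 30, 1], [0, 0, 0, 0, 0, 30, 1]], "force": 40}}

```text
time: 2.1
tool_pos: [0.5913, -0.1136, 0.1933]
ee_rot: [179.9, -0.1, 13.2]
wrist_force: [-0.3, 0.4, -0.1]
finger_gap: 0.001
finger_force: 0.0
```

>>> {"op": "move_arm", "data": {"moves": [[0, 0, 0, -1, 1, 30, 1], [0, 0, 0, 0, 0, 30, 1], [0, 0, 0, 0, 0, 20, 1], [0, 0, 0, 0, 0, 0, 1], [0, 0, 0, 0, 0, 0, 1]]}}

```text
time: 2.6
tool_pos: [0.5892, -0.1158, 0.1132]
ee_rot: [-180.0, 0.0, 13.1]
wrist_force: [0.2, -0.2, 0.3]
finger_gap: -0.002
finger_force: 0.0
```

Run:
```python
from h import *
print(r.tip_extent,r.state()['tool_pos'],r.state()['joint_positions'])
p,d=r.capture('side');c=p[170:260,310:430];cv2.imwrite('pics/s1.png',cv2.resize(c,None,fx=5,fy=5,interpolation=2))
```

```text
0.022 [ 0.58918187 -0.1158477   0.11319361] [-1.62450290e+01  8.17923859e+00  1.07544642e+02 -3.18180121e-04
  6.43288477e+01  6.07050081e+01]
```

View pics/s1.png

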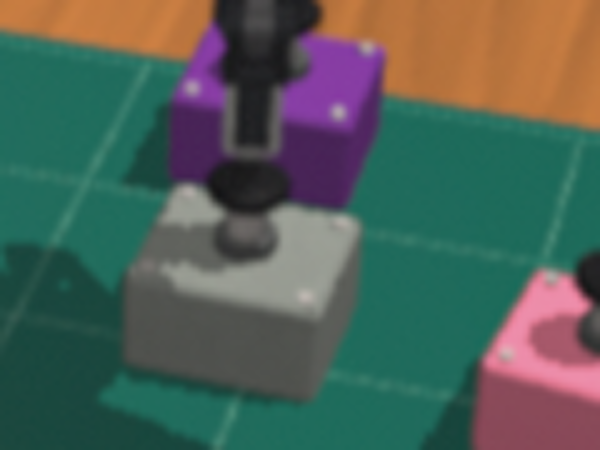

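The shut fingertips stand directly over the grey box's plunger head, at about (250,180) in the crop. I'll press down now.

>>> {"op": "move_arm", "data": {"moves": [[0, 0, 0, 0, 0, 4, 1], [0, 0, 0, 0, 0, 4, 1], [0, 0, 0, 0, 0, 3, 1], [0, 0, 0, 0, 0, 3, 1], [0, 0, 0, 0, 0, 3, 1], [0, 0, 0, 0, 0, 3, 1], [0, 0, 0, 0, 0, 2, 1], [0, 0, 0, 0, 0, 0, 1], [0, 0, 0, 0, 0, 0, 1]]}}

```text
time: 3.55
tool_pos: [0.5896, -0.116, 0.092]
ee_rot: [180.0, -0.0, 13.1]
wrist_force: [-2.5, 0.1, 5.3]
finger_gap: 0.0
finger_force: 3.0
```

>>> {"op": "move_arm", "data": {"moves": [[0, 0, 0, 0, 0, 1, 1], [0, 0, 0, 0, 0, 1, 1], [0, 0, 0, 0, 0, 1, 1], [0, 0, 0, 0, 0, 0, 1], [0, 0, 0, 0, 0, 0, 1]]}}

```text
time: 4.05
tool_pos: [0.5896, -0.1159, 0.0893]
ee_rot: [180.0, -0.0, 13.1]
wrist_force: [-3.6, 1.0, 7.2]
finger_gap: 0.002
finger_force: 3.7
```

>>> {"op": "move_arm", "data": {"moves": [[0, 0, 0, 0, 0, 1, 1], [0, 0, 0, 0, 0, 0.5, 1], [0, 0, 0, 0, 0, 0.5, 1], [0, 0, 0, 0, 0, 0, 1], [0, 0, 0, 0, 0, 0, 1]]}}

```text
time: 4.55
tool_pos: [0.5897, -0.116, 0.0889]
ee_rot: [180.0, 0.0, 13.1]
wrist_force: [-6.6, 3.0, 15.3]
finger_gap: 0.003
finger_force: 7.5
```

Force jumped to 15 N with the tip at 0.067 m, so the plunger is on its hard stop. I'll push a touch more, then lift clear.

>>> {"op": "move_arm", "data": {"moves": [[0, 0, 0, 0, 0, 0.7, 1], [0, 0, 0, 0, 0, 0, 1], [0, 0, 0, 0, 0, 0, 1], [0, 0, 0, 0, 0, -4, 1], [0, 0, 0, 0, 0, -5, 1], [0, 0, 0, 0, 0, -10, 1], [0, 0, 0, 0, 0, -30, 1], [0, 0, 0, 0, 0, -40, 1], [0, 0, 0, 0, 0, -40, 1], [0, 0, 0, 0, 0, 0, 1]]}}

```text
time: 5.55
tool_pos: [0.5927, -0.1168, 0.2223]
ee_rot: [179.7, -0.6, 13.1]
wrist_force: [1.0, 0.3, 1.3]
finger_gap: 0.004
finger_force: 0.0
```

Run:
```python
from h import *
p,d=r.capture('side');W=cloud('side',d);s=W[195:223,345:373].reshape(-1,3);s=s[s[:,2]<.1];print('plunger top z',np.percentile(s[:,2],[90,98]))
W0=cloud('side',np.load('side0.npy'));s=W0[195:223,345:373].reshape(-1,3);s=s[s[:,2]<.1];print('before',np.percentile(s[:,2],[90,98]))
s=r.state();print(s['tool_pos'],s['ee_rot'],s['joint_positions'][5])
T=s['tool_pos'];a=np.radians(s['ee_rot'][2]);d=np.array([.527,.1535])-T[:2]
print('tool dx,dy mm',1e3*(d@[np.cos(a),np.sin(a)]),1e3*(d@[np.sin(a),-np.cos(a)]))
```

```text
plunger top z [0.07580652 0.0778059 ]
before [0.07569167 0.0777016 ]
[ 0.59129343 -0.11640957  0.21880378] [179.79276331  -0.37462899  13.05230087] 60.7063238702576
tool dx,dy mm -1.675885541460811 -277.45632531222077
```

The plunger is back at its rest height. Next is the move over the nut, opening the gripper and unwinding the wrist so the whole turn can be done in one grasp.

>>> {"op": "move_arm", "data": {"moves": [[0, 0, 0, -0.5, -39.6, 0, 0.2], [0, 0, 0, -0.5, -39.6, 0, 0.2], [0, 0, 0, -0.5, -39.6, 0, 0.2], [0, 0, 0, 0, -39.6, 0, 0.2], [0, 0, 0, 0, -39.6, 0, 0.2], [0, 0, 0, 0, -39.6, 0, 0.2], [0, 0, 0, 0, -39.6, 0, 0.2], [0, 0, -8.5, 0, 0, 0, 0.2], [0, 0, -8.5, 0, 0, 0, 0.2], [0, 0, -8.5, 0, 0, 0, 0.2], [0, 0, -8.5, 0, 0, 0, 0.2], [0, 0, -8.5, 0, 0, 0, 0.2], [0, 0, -8.5, 0, 0, 0, 0.2], [0, 0, -8.5, 0, 0, 0, 0.2], [0, 0, -8.5, 0, 0, 0, 0.2], [0, 0, -8.5, 0, 0, 0, 0.2], [0, 0, -8.5, 0, 0, 0, 0.2], [0, 0, -8.5, 0, 0, 0, 0.2], [0, 0, -8.5, 0, 0, 0, 0.2], [0, 0, -8.5, 0, 0, 0, 0.2]]}}

```text
time: 7.6
tool_pos: [0.5243, 0.1536, 0.2123]
ee_rot: [-179.8, -0.1, 123.9]
wrist_force: [0.9, 0.7, 0.5]
finger_gap: 0.797
finger_force: 0.0
```

>>> {"op": "move_arm", "data": {"moves": [[0, 0, -8.5, 0, 0, 0, 0.2], [0, 0, -8.5, 0, 0, 0, 0.2], [0, 0, -8.5, 0, 0, 0, 0.2], [0, 0, -8.5, 0, 0, 0, 0.2], [0, 0, -8.5, 0, 0, 0, 0.2], [0, 0, -8.5, 0, 0, 0, 0.2], [0, 0, -8.5, 0, 0, 0, 0.2], [0, 0, -8.5, 0, 0, 0, 0.2], [0, 0, -8.5, 0, 0, 0, 0.2], [0, 0, -8.5, 0, 0, 0, 0.2], [0, 0, -8.5, 0, 0, 0, 0.2], [0, 0, -8.5, 0, 0, 0, 0.2], [0, 0, -8.5, 0, 0, 0, 0.2], [0, 0, -8.5, 0, 0, 0, 0.2], [0, 0, 0, 0, 0, 0, 0.2], [0, 0, 0, 0, 0, 0, 0.2]]}}

```text
time: 9.2
tool_pos: [0.5246, 0.1537, 0.2132]
ee_rot: [179.9, -0.1, -117.6]
wrist_force: [-0.7, 0.1, 0.1]
finger_gap: 0.797
finger_force: 0.0
```

Run:
```python
from h import *
s=r.state();print(s['tool_pos'],s['ee_rot'],s['joint_positions'][[0,5]],s['finger_gap'],s['wrist_torque'])
T=s['tool_pos'];a=np.radians(s['ee_rot'][2]);d=np.array([.527,.1535])-T[:2]
print('tool dx,dy mm',1e3*(d@[np.cos(a),np.sin(a)]),1e3*(d@[np.sin(a),-np.cos(a)]))
```

```text
[0.52464411 0.15368012 0.21316089] [ 1.79892362e+02 -8.41892128e-02 -1.17623355e+02] [  10.69958611 -141.67717632] 0.7965618981015883 [ 0.05225979 -0.01730247 -0.0182983 ]
tool dx,dy mm -0.9327403233232958 -2.1708674243709396
```

>>> {"op": "move_arm", "data": {"moves": [[0, 0, 0, -1, -2.2, 30, 0.2], [0, 0, 0, 0, 0, 30, 0.2], [0, 0, 0, 0, 0, 25, 0.2], [0, 0, 0, 0, 0, 12, 0.2], [0, 0, 0, 0, 0, 0, 0.2], [0, 0, 0, 0, 0, 0, 0.2]]}}

```text
time: 9.8
tool_pos: [0.5282, 0.1538, 0.1184]
ee_rot: [-180.0, 0.0, -117.5]
wrist_force: [-0.3, -0.4, -0.3]
finger_gap: 0.797
finger_force: 0.0
```

Run:
```python
from h import *
s=r.state();print(s['tool_pos'],s['wrist_force'])
p,d=r.capture('side');c=p[200:340,280:440];cv2.imwrite('pics/s2.png',cv2.resize(c,None,fx=4,fy=4,interpolation=2))
```

```text
[0.52823949 0.15379731 0.11838667] [-0.29666807 -0.3950391  -0.25408971]
```

View pics/s2.png

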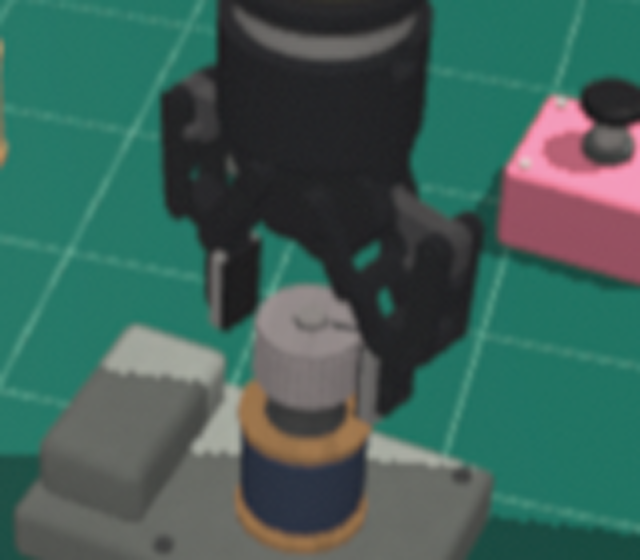

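The open fingers straddle the nut, which is at about (310,350) in the crop with its mark visible. I'll close on it.

>>> {"op": "move_arm", "data": {"moves": [[0, 0, 0, 0, 0.8, 1.5, 0.4], [0, 0, 0, 0, 0, 0, 0.6], [0, 0, 0, 0, 0, 0, 0.8], [0, 0, 0, 0, 0, 0, 1], [0, 0, 0, 0, 0, 0, 1], [0, 0, 0, 0, 0, 0, 1], [0, 0, 0, 0, 0, 0, 1]], "force": 40}}

```text
time: 10.55
tool_pos: [0.5274, 0.1544, 0.1176]
ee_rot: [-180.0, 0.1, -117.5]
wrist_force: [-2.2, 0.4, 5.7]
finger_gap: 0.477
finger_force: 40.2
```

Run:
```python
from h import *
s=r.state();print(s['tool_pos'],s['ee_rot'],s['wrist_force'],s['wrist_torque'],s['finger_gap'],s['finger_force'])
```

```text
[0.52742875 0.15438736 0.11756484] [-1.79964386e+02  6.16430112e-02 -1.17455915e+02] [-2.17175106  0.38171624  5.66777502] [ 0.09858956  0.5251966  -0.09956793] 0.47652675694833185 40.154478549957275
```

>>> {"op": "move_arm", "data": {"moves": [[0, 0, 6, 0, 0, 0.1, 1], [0, 0, 6, 0, 0, 0.1, 1], [0, 0, 6, 0, 0, 0.1, 1], [0, 0, 6, 0, 0, 0.1, 1], [0, 0, 6, 0, 0, 0.1, 1], [0, 0, 6, 0, 0, 0.1, 1], [0, 0, 6, 0, 0, 0.1, 1], [0, 0, 6, 0, 0, 0.1, 1], [0, 0, 6, 0, 0, 0.1, 1], [0, 0, 6, 0, 0, 0.1, 1], [0, 0, 6, 0, 0, 0.1, 1], [0, 0, 6, 0, 0, 0.1, 1], [0, 0, 6, 0, 0, 0.1, 1], [0, 0, 6, 0, 0, 0.1, 1], [0, 0, 6, 0, 0, 0.1, 1], [0, 0, 6, 0, 0, 0.1, 1], [0, 0, 6, 0, 0, 0.1, 1], [0, 0, 6, 0, 0, 0.1, 1], [0, 0, 0, 0, 0, 0, 1], [0, 0, 0, 0, 0, 0, 1]]}}

```text
time: 12.55
tool_pos: [0.5276, 0.1531, 0.1158]
ee_rot: [-180.0, 0.1, 134.6]
wrist_force: [-2.7, -4.9, 6.3]
finger_gap: 0.482
finger_force: 40.4
```

```bash
cat > s.py <<'E'
from plant import r
import numpy as np
np.set_printoptions(precision=4,suppress=True)
s=r.state();print(s['time'],s['tool_pos'],s['ee_rot'],s['wrist_force'],s['wrist_torque'],s['finger_gap'],s['finger_force'],s['joint_positions'][5])
E
python3 s.py
python3 - <<'E'
from h import *
p,d=r.capture('side');c=p[220:320,300:420];cv2.imwrite('pics/s3.png',cv2.resize(c,None,fx=5,fy=5,interpolation=2))
E
```

```text
12.55 [0.5276 0.1531 0.1158] [-179.9652    0.1369  134.5503] [-2.7479 -4.9295  6.3242] [-0.7242  0.4131 -0.0614] 0.4816062005895842 40.37580192089081 -33.84170409695147
```

View pics/s3.png

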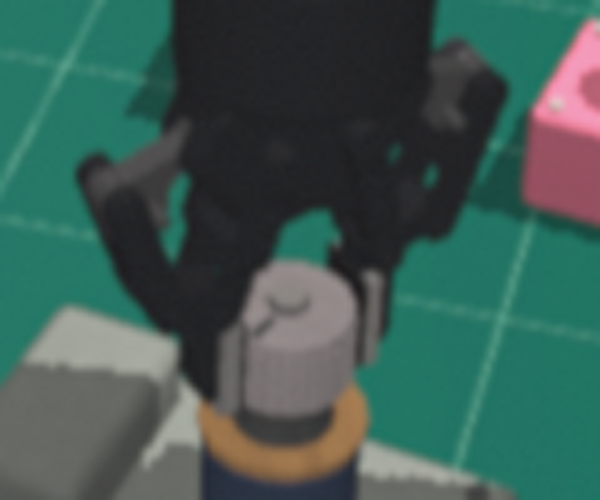

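The nut is turning with the fingers: its mark has moved to the lower left, at about (262,328) in the crop. Torque is 0.06 N m as expected. I'll continue in smaller bites until it bottoms out.

>>> {"op": "move_arm", "data": {"moves": [[0, 0, 5, 0, 0, 0.083, 1], [0, 0, 5, 0, 0, 0.083, 1], [0, 0, 5, 0, 0, 0.083, 1], [0, 0, 5, 0, 0, 0.083, 1], [0, 0, 5, 0, 0, 0.083, 1], [0, 0, 0, 0, 0, 0, 1]]}}

```text
time: 13.2
tool_pos: [0.5273, 0.1529, 0.1153]
ee_rot: [-180.0, 0.1, 109.5]
wrist_force: [-4.1, -5.2, 7.4]
finger_gap: 0.48
finger_force: 40.5
```

```bash
python3 s.py
```

```text
13.2 [0.5273 0.1529 0.1153] [-179.972     0.1492  109.4825] [-4.0555 -5.1931  7.3908] [-0.8549  0.6183 -0.0132] 0.47962597005939406 40.46937346458435 -8.767251784595024
```

>>> {"op": "move_arm", "data": {"moves": [[0, 0, 5, 0, 0, 0.083, 1], [0, 0, 5, 0, 0, 0.083, 1], [0, 0, 5, 0, 0, 0.083, 1], [0, 0, 5, 0, 0, 0.083, 1], [0, 0, 0, 0, 0, 0, 1]]}}

```text
time: 13.7
tool_pos: [0.5271, 0.1529, 0.115]
ee_rot: [-180.0, 0.2, 89.5]
wrist_force: [-4.9, -4.9, 8.4]
finger_gap: 0.484
finger_force: 40.5
```

```bash
python3 s.py
```

```text
13.7 [0.5271 0.1529 0.115 ] [-179.9766    0.159    89.4819] [-4.9283 -4.9022  8.4311] [-0.9181  0.8088 -0.0697] 0.4839941107534142 40.54898679256439 11.232425995547583
```

>>> {"op": "move_arm", "data": {"moves": [[0, 0, 5, 0, 0, 0.083, 1], [0, 0, 5, 0, 0, 0.083, 1], [0, 0, 5, 0, 0, 0.083, 1], [0, 0, 0, 0, 0, 0, 1]]}}

```text
time: 14.1
tool_pos: [0.5269, 0.1529, 0.1147]
ee_rot: [-180.0, 0.2, 74.5]
wrist_force: [-5.5, -5.8, 8.8]
finger_gap: 0.481
finger_force: 40.6
```

```bash
python3 s.py
```

```text
14.1 [0.5269 0.1529 0.1147] [-179.9851    0.168    74.4836] [-5.468  -5.7637  8.8241] [-0.8311  0.9543 -0.0606] 0.48126717633415617 40.60580670833588 26.231067009882416
```

>>> {"op": "move_arm", "data": {"moves": [[0, 0, 5, 0, 0, 0.083, 1], [0, 0, 5, 0, 0, 0.083, 1], [0, 0, 5, 0, 0, 0.083, 1], [0, 0, 0, 0, 0, 0, 1]]}}

```text
time: 14.5
tool_pos: [0.5267, 0.153, 0.1145]
ee_rot: [-180.0, 0.2, 59.5]
wrist_force: [-7.2, -4.5, 9.5]
finger_gap: 0.48
finger_force: 40.7
```

```bash
python3 s.py
```

```text
14.5 [0.5267 0.153  0.1145] [-179.9992    0.1746   59.4793] [-7.1564 -4.5007  9.5245] [-0.8283  1.0411 -0.0586] 0.4802605982869441 40.65400779247284 41.23503858779275
```

>>> {"op": "move_arm", "data": {"moves": [[0, 0, 5, 0, 0, 0.083, 1], [0, 0, 5, 0, 0, 0.083, 1], [0, 0, 5, 0, 0, 0.083, 1], [0, 0, 0, 0, 0, 0, 1]]}}

```text
time: 14.9
tool_pos: [0.528, 0.1545, 0.1143]
ee_rot: [179.9, -0.1, 44.6]
wrist_force: [-0.6, 1.6, 5.7]
finger_gap: 0.477
finger_force: 40.5
```

```bash
python3 s.py
```

```text
14.9 [0.528  0.1545 0.1143] [179.9093  -0.1424  44.6448] [-0.6065  1.6245  5.7473] [0.2533 0.1101 0.4469] 0.47688512832702984 40.47821760177612 56.07458969652791
```

Torque jumped to 0.45 N m after 3.2–3.45 rad of turning, consistent with the nut's starting height, so it has bottomed out. I'll back off gently first to find any elastic wind-up.

>>> {"op": "move_arm", "data": {"moves": [[0, 0, -1, 0, 0, 0, 1], [0, 0, 0, 0, 0, 0, 1]]}}

```text
time: 15.1
tool_pos: [0.528, 0.1546, 0.1143]
ee_rot: [179.9, -0.2, 45.6]
wrist_force: [-0.3, 1.3, 6.0]
finger_gap: 0.48
finger_force: 40.5
```

```bash
python3 s.py
```

```text
15.1 [0.528  0.1546 0.1143] [179.9484  -0.1512  45.6266] [-0.323   1.317   6.0293] [0.2051 0.1526 0.0656] 0.47962251137576434 40.50160467624664 55.05716865296006
```

>>> {"op": "move_arm", "data": {"moves": [[0, 0, -2, 0, 0, 0, 1], [0, 0, 0, 0, 0, 0, 1]]}}

```text
time: 15.3
tool_pos: [0.528, 0.1546, 0.1143]
ee_rot: [179.9, -0.2, 47.6]
wrist_force: [-1.6, 2.4, 6.2]
finger_gap: 0.479
finger_force: 40.5
```

```bash
python3 s.py
```

```text
15.3 [0.528  0.1546 0.1143] [179.9497  -0.1502  47.6447] [-1.5524  2.3547  6.2313] [0.2806 0.1814 0.0626] 0.47897474002507273 40.5230838060379 53.03592202619248
```

>>> {"op": "move_arm", "data": {"moves": [[0, 0, -5.5, 0, 0, -0.09, 1], [0, 0, -5.5, 0, 0, -0.09, 1], [0, 0, -5.5, 0, 0, -0.09, 1], [0, 0, -5.5, 0, 0, -0.09, 1], [0, 0, -5.5, 0, 0, -0.09, 1], [0, 0, -5.5, 0, 0, -0.09, 1], [0, 0, -5.5, 0, 0, -0.09, 1], [0, 0, -5.5, 0, 0, -0.09, 1], [0, 0, -5.5, 0, 0, -0.09, 1], [0, 0, -5.5, 0, 0, -0.09, 1], [0, 0, -5.5, 0, 0, -0.09, 1], [0, 0, -5.5, 0, 0, -0.09, 1], [0, 0, -5.5, 0, 0, -0.09, 1], [0, 0, -5.5, 0, 0, -0.09, 1], [0, 0, -5.5, 0, 0, -0.09, 1], [0, 0, -5.5, 0, 0, -0.09, 1], [0, 0, 0, 0, 0, 0, 1], [0, 0, 0, 0, 0, 0, 1]]}}

```text
time: 17.1
tool_pos: [0.5262, 0.1546, 0.1157]
ee_rot: [-179.9, -0.1, 135.6]
wrist_force: [-7.3, 0.9, 11.7]
finger_gap: 0.483
finger_force: 41.0
```

```bash
python3 s.py
python3 - <<'E'
from h import *
p,d=r.capture('side');c=p[220:320,300:420];cv2.imwrite('pics/s4.png',cv2.resize(c,None,fx=5,fy=5,interpolation=2))
E
```

```text
17.1 [0.5262 0.1546 0.1157] [-179.9353   -0.1474  135.6218] [-7.3183  0.8987 11.6744] [0.2519 1.3441 0.0787] 0.4829498523296472 41.029985547065735 -34.93740734210391
```

View pics/s4.png

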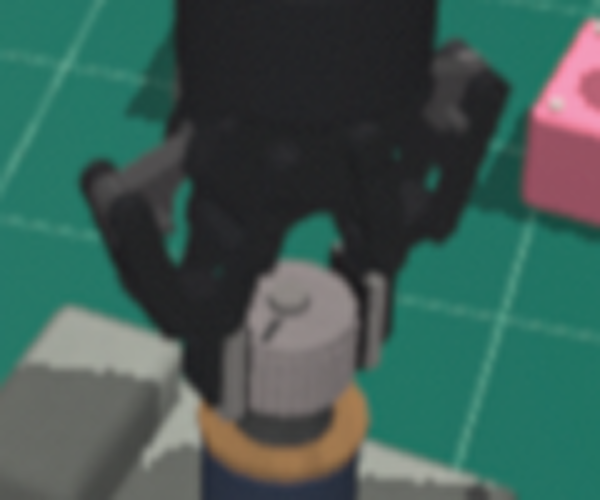

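The nut is still gripped, with its mark at about (272,328) in the crop. The wrist has turned exactly 90° back from the bottomed-out angle. The mark sits slightly round from where it was at this yaw earlier, which matches the slip at the stop. Nothing else was touched, so I'll hand in.

```bash
python3 -c "from plant import r; print(r.close_job())"
```

```text
the job is handed in; nothing more can be done
None
```

I pressed the plunger fully down and it sprang back, bottomed the nut out, backed it off about 90° and handed the job in at about 17 s with the nut still gripped; the verdict was not shown.

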